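# Close the candle mould with the cross key

### The arm

A 6-joint arm with a two-finger parallel gripper is mounted at the origin on the work surface. World frame = base frame: x ahead of the robot, y to its left, z up, the work surface at z = 0. Lengths are in m, angles in rad, forces in N, time in s.
With the tool pointing down it reaches from about 0.3 to 0.85 m from the base axis. Payload 5.4 kg.
Tool frame: the origin (TCP) lies on the centre line of the jaws, within the pads' length; the fingertips stand 22 mm ahead of it and the grasp point (between the pads) lies 3 mm ahead of it; z points along the fingers, y is the line along which they close (so a half turn about z gives the same grasp; the last joint's range is limited). The gripper opens to 85 mm and grips with 20 to 120 N. Pads are 22 mm wide; open, the fingers measure 114 mm over their backs; the gripper's body (76 mm by 85 mm) begins 54 mm behind the grasp point. The pads swing forward as they close: fully open they stand 13 mm farther back than shut.
Start: joints at [-1.471, 0.158, 1.597, -0, 1.386, -0.21], TCP at [0.175, -0.548, 0.253] pointing down, gripper open.
Joint ranges: [-2.91, 2.91], [-0.94, 2.29], [0.18, 2.7], [-1.29, 4.43], [0.17, 2.64], [-3, 3]. Speed limits (rad/s): [2.57, 2.57, 3.14, 3.14, 3.14, 3.14].

### API

Orientations are given as a unit quaternion [x, y, z, w].
In Python, from workcell import r gives the robot as it stands. Calls block until the motion is done:
- r.move_ptp(position, orientation): joint-space move of the TCP to a pose.
- r.move_linear(position, rotation=None, velocity=0.15): straight line of the TCP; rotation=None keeps the orientation; velocity is the mean speed in m/s.
- r.move_joints(angles): joint-space move.
- r.let_go() and r.gripper_close(effort=None): open the fingers fully, or close them until they stop; effort is the grip in N (None keeps the last).
- r.sleep(seconds).
- r.ik(position, orientation): joint angles nearest the present ones, or None.
- r.read_state(): the state.
- r.get_image(name): name is "scene" or "top" or "wrist"; returns a dict with "color" (480x640x3 uint8, red, green, blue), "depth" (480x640 float32, m along the optical axis (not along the pixel's ray), 0 where there is no reading), "mtx" (3x3 intrinsics, pixels), "dist" ([k1, k2, p1, p2, k3] as OpenCV has them; the pictures are not rectified), "pose" (4x4, takes a point from camera to world coordinates); the wrist camera has in their place "mount" (4x4, takes a point from camera to tool coordinates, whose origin is the TCP and whose axes are the flange's). Camera axes: x right, y down, z forward; pixel columns grow to the right and rows downward; lengths in m; the calibration is good to about 2 mm. A picture is of the moment at which its call begins: read the wrist's pose just before it.
A pose or a line that the arm cannot do raises r.Unreachable and nothing moves.
- r.sign_off(): hands the job in; it is judged then, once.
Trained networks look in a picture, given as the dict that the camera call returned (one of the last four; its "shot" number tells which), for a name from the list of things; names that differ only in an ending like _2 or _b are one class to them, and where a whole thing is asked for, a point or a joint stands for the part that bears it (a point fixed in the world has none). Each returns a list of dicts, best first, with "confidence" (0 to 1); they miss things now and then, are a little off and sometimes report something else, mostly with a low value. They report only what shows in the picture. A call takes as long as a camera call. They do not tell look-alikes from the thing itself.
- r.find_in(label, picture): "xy" ([column, row] in pixels, amid what is visible of it).
- r.regions_of(label, picture): "region" (480x640 bool, what is visible of it) and "xy" ([column, row] in pixels, amid what is visible of it).
- r.mark_of(label, picture): "xy" ([column, row] in pixels: a listed point, or the origin of a listed thing).
The state is a dict: "clock": time; "q": joint angles; "joint_vel": joint speeds; "joint_torque": joint torques, N m; "ee_pos": TCP position; "eef_rot": TCP orientation; "ft_force": force on the tool from outside, world axes, zero at the start; "wrist_torque": the same for the moment, N m; "width": opening from 0.0 (shut) to 1.0 (fully open); "finger_force": force on a finger pad.
Only numpy, scipy, OpenCV 4.12 (cv2) and the standard library are available. Lean on these libraries where they do the work, as an engineer would, in place of code of your own. Each camera call takes 0.05 s, during which the arm holds its last target. There are 200 camera calls.

### The job

Before wax is poured, the candle mould must be shut tight: one of the three big captive screws on its cover still stands proud. Take the cross key from its wooden stand, turn that screw clockwise with the key until it stops, so that all three screws are fully home, and put the key back upright in its stand. Do not touch the screws with the fingers, and leave the bottle, tin and pitcher where they stand.

Things in the scene. Friction and masses are not known exactly. Their poses are not given: they have to be found in the camera images.
- mould: Aluminium candle mould with its cover, fixed: a block 110 mm (x) by 200 mm (y) by 80 mm high, lying flat. Origin at the centre of its underside, z up. In its frame the three screws stand at x, y = -25, -66 mm; 25, 0 mm; -25, 66 mm; any of them may be the loose one
- screw_a (a point): Screw a: top centre of its head. Home: 101 mm above the mould's underside; the loose screw starts 7 to 12 mm higher. Turned clockwise from above it sinks 4 mm per rad to a hard stop at home; stiff (0.2 N m), stays where left, cannot be pushed in or pulled. How far the head is turned is NOT reported (this orientation does not tell) and varies: look, or feel with the blade
- screw_b (a point): Screw b: top centre of its head. Home: 101 mm above the mould's underside; the loose screw starts 7 to 12 mm higher. Turned clockwise from above it sinks 4 mm per rad to a hard stop at home; stiff (0.2 N m), stays where left, cannot be pushed in or pulled. How far the head is turned is NOT reported (this orientation does not tell) and varies: look, or feel with the blade
- screw_c (a point): Screw c: top centre of its head. Home: 101 mm above the mould's underside; the loose screw starts 7 to 12 mm higher. Turned clockwise from above it sinks 4 mm per rad to a hard stop at home; stiff (0.2 N m), stays where left, cannot be pushed in or pulled. How far the head is turned is NOT reported (this orientation does not tell) and varies: look, or feel with the blade
- seat_a: Fixed steel seat of screw a, 56 mm diameter, 6 mm high; origin at its underside centre, on the screw's axis; its yaw means nothing. The screw's head over it is a round 52 mm flange, 5 mm thick, with four 12.5 mm square blocks 10 mm high on it; between them a cross slot 11 mm wide, 36 mm long, 10 mm deep, open at its ends
- seat_b: Fixed steel seat of screw b, 56 mm diameter, 6 mm high; origin at its underside centre, on the screw's axis; its yaw means nothing. The screw's head over it is a round 52 mm flange, 5 mm thick, with four 12.5 mm square blocks 10 mm high on it; between them a cross slot 11 mm wide, 36 mm long, 10 mm deep, open at its ends
- seat_c: Fixed steel seat of screw c, 56 mm diameter, 6 mm high; origin at its underside centre, on the screw's axis; its yaw means nothing. The screw's head over it is a round 52 mm flange, 5 mm thick, with four 12.5 mm square blocks 10 mm high on it; between them a cross slot 11 mm wide, 36 mm long, 10 mm deep, open at its ends
- key: Cross key, 114 mm tall, 200 g, upright in its stand. Origin at the centre of its lower end, z up. From below: cross blade of two steel plates 30 mm long, 4 mm thick, 12 mm tall, lower edges rounded, along the key's x and y; barrel 31 mm diameter, 12 to 58 mm; neck 16 mm diameter to 80 mm; black grip bar, 80 to 114 mm, 70 mm long along the key's x, 16 mm thick along its y (pinch it across y)
- key_tip (a point): The same point as the key's origin: centre of the lower end of the blade
- stand: Wooden stand, fixed, 75 by 75 by 50 mm high, with a square pocket 37 by 37 mm open at the top, chamfered 3 mm, its floor 8 mm above the table; origin at the centre of the underside, x and y along its sides. The key stands upright at the middle of the pocket's floor
- bottle: Small amber bottle, 36 mm diameter, 85 mm tall, loose; leave it. Origin under its centre
- tin: Shut aluminium tin, 76 mm diameter, 60 mm tall, loose; leave it. Origin under its centre
- pitcher: Aluminium pouring pitcher with a handle, 110 mm diameter, 130 mm tall, loose; leave it. Origin under its centre
Things that resemble listed ones, but are neither listed nor needed, are in the scene too. There is more than one size of the key; the one meant has the size given above.

How it is judged:
By the outcome, as a careful person would: the job done as asked, in the order asked, and still so for the second after the job is handed in, with the robot touching nothing.
It also fails if it takes over 72 s, if anything falls off the work surface, if the arm or the gripper's body presses on something with over 40 N, if the wrist force passes 120 N, or if a joint passes its speed limit or range.

## Working session

There is one attempt and no reset: what is moved stays moved. The work goes in short steps, each a Python script; the robot and the scene stay as the last script left them, time stands still between calls to the robot, and variables do not carry over. Pictures are saved under pics/ and viewed, at most 10 in all, crops included, and the job is handed in when it is done.

```bash
ls; mkdir -p pics; cat > h.py <<'E'
import numpy as np, cv2
from workcell import r
from scipy.spatial.transform import Rotation as R
def shot(name):
    s=r.read_state(); p=r.get_image(name)
    if name=="wrist":
        T=np.eye(4); T[:3,:3]=R.from_quat(s["eef_rot"]).as_matrix(); T[:3,3]=s["ee_pos"]
        p["T"]=T@np.array(p["mount"])
    else: p["T"]=np.array(p["pose"])
    return p
def save(p,f): cv2.imwrite("pics/"+f,p["color"][:,:,::-1])
def ray(p,xy):
    u=cv2.undistortPoints(np.array([[xy]],float),np.array(p["mtx"]),np.array(p["dist"]))[0,0]
    return p["T"][:3,3],p["T"][:3,:3]@np.array([u[0],u[1],1])
def atz(p,xy,z):
    o,d=ray(p,xy); return o+d*(z-o[2])/d[2]
def atdepth(p,xy):
    c,w=int(round(xy[0])),int(round(xy[1])); d=p["depth"][max(w-1,0):w+2,max(c-1,0):c+2]; d=d[d>0]
    o,v=ray(p,xy); return o+v*(np.median(d) if d.size else np.nan)
def cloud(p):
    v,u=np.mgrid[0:480,0:640]; uv=np.stack([u,v],-1).reshape(-1,1,2).astype(float)
    n=cv2.undistortPoints(uv,np.array(p["mtx"]),np.array(p["dist"])).reshape(480,640,2)
    P=np.dstack([n,np.ones((480,640))])*p["depth"][...,None]
    W=P@p["T"][:3,:3].T+p["T"][:3,3]; W[p["depth"]==0]=np.nan
    return W
def tri(obs):
    A=np.zeros((3,3));b=np.zeros(3)
    for p,xy in obs:
        o,d=ray(p,xy); d=d/np.linalg.norm(d); M=np.eye(3)-np.outer(d,d); A+=M;b+=M@o
    return np.linalg.solve(A,b)
def project(p,X):
    Ti=np.linalg.inv(p["T"]); rv=cv2.Rodrigues(Ti[:3,:3])[0]
    return cv2.projectPoints(np.atleast_2d(X).astype(float),rv,Ti[:3,3],np.array(p["mtx"]),np.array(p["dist"]))[0].reshape(-1,2)
def down(yaw):  # tool y axis (closing) ... tool x along yaw
    return (R.from_euler('z',yaw)*R.from_euler('x',np.pi)).as_quat()
E
python3 - <<'E'
from h import *
s=r.read_state(); print(s["clock"],s["eef_rot"])
for n in ["scene","top"]:
    p=shot(n); save(p,n+"0.png"); print(n,p["T"][:3,3].round(3))
    for l in ["mould","key","stand","screw_a","key_tip","seat_a","bottle","tin","pitcher"]:
        for f in ["find_in","mark_of"]:
            print(l,f,[(np.round(d["xy"]).astype(int).tolist(),round(d["confidence"],2),atdepth(p,d["xy"]).round(3).tolist()) for d in getattr(r,f)(l,p)[:5]])
E
```

```text
pics
0.0 [ 9.88028127e-01  1.54270701e-01  4.62450927e-05 -9.84471952e-04]
scene [ 0.974 -0.629  0.656]
mould find_in [([312, 271], 0.93, [0.635, -0.048, 0.081]), ([382, 312], 0.43, [0.781, -0.066, 0.061])]
mould mark_of [([314, 270], 0.78, [0.637, -0.044, 0.082]), ([381, 325], 0.2, [0.784, -0.073, 0.036])]
key find_in [([171, 396], 0.7, [0.57, -0.365, 0.05]), ([163, 309], 0.7, [0.447, -0.241, 0.067]), ([199, 322], 0.68, [0.554, -0.264, 0.108])]
key mark_of [([177, 414], 0.77, [0.571, -0.367, 0.006]), ([207, 353], 0.75, [0.565, -0.272, 0.05]), ([295, 388], 0.68, [0.737, -0.281, 0.08]), ([169, 332], 0.61, [0.45, -0.246, 0.012])]
stand find_in [([208, 351], 0.74, [0.566, -0.269, 0.051])]
stand mark_of [([207, 356], 0.78, [0.57, -0.278, 0.051]), ([307, 209], 0.58, [0.541, 0.097, 0.103])]
screw_a find_in [([288, 260], 0.91, [0.586, -0.052, 0.092]), ([308, 212], 0.79, [0.55, 0.087, 0.104])]
screw_a mark_of [([290, 253], 0.67, [0.58, -0.033, 0.093]), ([324, 236], 0.56, [0.612, 0.043, 0.094]), ([307, 206], 0.52, [0.456, 0.242, 0.003])]
key_tip find_in [([163, 312], 0.96, [0.445, -0.243, 0.0
[... 2301 characters left out ...]
.082, 0.103])]
seat_a find_in [([340, 243], 0.93, [0.588, -0.041, 0.093]), ([273, 267], 0.74, [0.543, 0.089, 0.112]), ([301, 231], 0.67, [0.616, 0.035, 0.093])]
seat_a mark_of [([276, 267], 0.92, [0.545, 0.086, 0.103]), ([341, 246], 0.89, [0.583, -0.041, 0.093]), ([300, 233], 0.69, [0.612, 0.038, 0.093])]
bottle find_in [([163, 296], 0.64, [0.501, 0.315, 0.061])]
bottle mark_of [([166, 297], 0.59, [0.499, 0.312, 0.054])]
tin find_in [([333, 167], 0.88, [0.759, -0.035, 0.062])]
tin mark_of [([331, 171], 0.69, [0.752, -0.03, 0.061])]
pitcher find_in [([428, 183], 0.86, [0.737, -0.246, 0.005])]
pitcher mark_of [([424, 194], 0.89, [0.71, -0.234, 0.005]), ([308, 252], 0.7, [0.576, 0.024, 0.082])]
```

View pics/scene0.png

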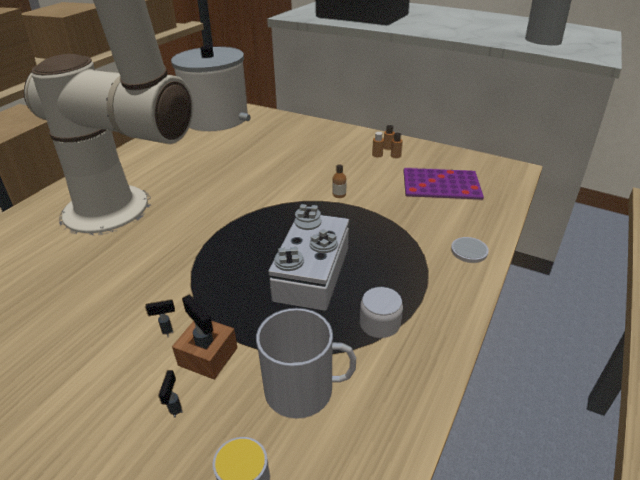

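View pics/top0.png

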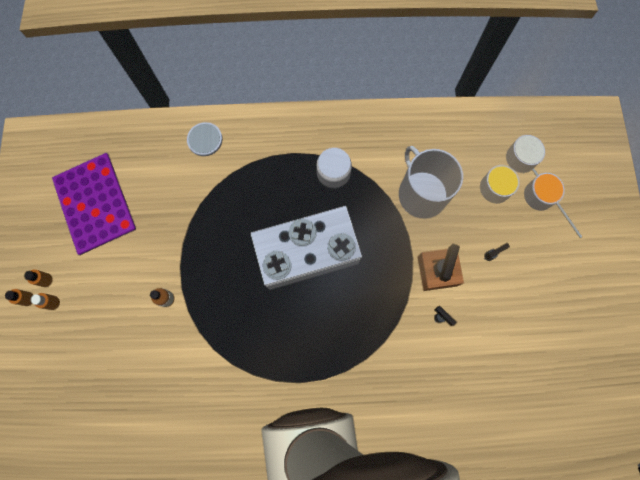

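The left screw (top picture 277,264; near x 0.545, y 0.085) stands about 11 mm above the other two, so it is the loose one. The key is in the stand at (448,264). The two smaller keys at (445,316) and (495,252) are look-alikes. Next I look at both from close by with the wrist camera.

```bash
cat >> h.py <<'E'
def rect(W,c,rad,z0,z1):
    m=(np.hypot(W[...,0]-c[0],W[...,1]-c[1])<rad)&(W[...,2]>z0)&(W[...,2]<z1)
    P=W[m]; (cx,cy),(w,h),a=cv2.minAreaRect((P[:,:2]*1000).astype(np.float32))
    if w<h: w,h,a=h,w,a+90
    return np.round([cx,cy,w,h],1).tolist(),round(a,1),len(P),np.percentile(P[:,2],[5,50,95]).round(4).tolist()
E
python3 - <<'E'
from h import *
p=shot("wrist"); print(np.array(p["mount"]).round(3).tolist())
M=np.array(p["mount"])
def look(x,y,z,yaw,c,f):
    r.move_ptp([x,y,z],down(yaw)); s=r.read_state(); print(f,s["clock"],s["q"][5])
    p=shot("wrist"); save(p,f); print(project(p,np.array(c)).round()); return p
for i,(dx,dy) in enumerate([(-0.05,0.05),(-0.10,-0.03)]):
    p=look(0.53+dx,-0.235+dy,0.33,0.3,[0.53,-0.235,0.1],f"k{i}.png"); W=cloud(p)
    print("bar",rect(W,(0.53,-.235),0.06,0.105,0.14)); print("stand",rect(W,(0.53,-.235),0.07,0.044,0.058))
    for l in ["key","key_tip","stand"]: print(l,[(np.round(d["xy"]).tolist(),round(d["confidence"],2),atdepth(p,d["xy"]).round(3).tolist()) for d in r.mark_of(l,p)[:4]])
for i,(dx,dy) in enumerate([(-0.07,0.02),(-0.09,-0.06)]):
    p=look(0.545+dx,0.085+dy,0.33,0.3,[0.545,0.085,0.11],f"s{i}.png"); W=cloud(p)
    print("blocks",rect(W,(0.545,.085),0.04,0.107,0.13)); print("flange",rect(W,(0.545,.085),0.045,0.096,0.13)); 
    print("mould",rect(W,(0.575,.025),0.2,0.07,0.084))
    for l in ["screw_a","seat_a"]: print(l,[(np.round(d["xy"]).tolist(),round(d["confidence"],2),atdepth(p,d["xy"]).round(3).tolist()) for d in r.mark_of(l,p)[:4]])
print(r.read_state()["clock"])
E
```

```text
[[0.001, -0.958, -0.286, 0.074], [1.0, 0.001, 0.001, 0.0], [-0.001, -0.286, 0.958, -0.12], [0.0, 0.0, 0.0, 1.0]]
k0.png 3.7 0.667454719713749
[[392. 171.]]
bar ([538.9, -249.9, 70.6, 16.6], 159.5, 1843, [0.1094, 0.1206, 0.1222])
stand ([538.7, -250.2, 75.9, 75.8], 5.7, 2971, [0.0471, 0.0491, 0.0506])
key [([489.0, 163.0], 0.83, [0.566, -0.353, 0.016]), ([392.0, 159.0], 0.76, [0.539, -0.238, 0.065]), ([358.0, 237.0], 0.64, [0.457, -0.23, 0.077])]
key_tip [([360.0, 235.0], 0.95, [0.459, -0.232, 0.073]), ([495.0, 167.0], 0.84, [0.563, -0.352, 0.035]), ([395.0, 159.0], 0.83, [0.54, -0.241, 0.065]), ([160.0, 32.0], 0.31, [0.584, -0.006, 0.079])]
stand [([393.0, 158.0], 0.76, [0.54, -0.239, 0.065]), ([59.0, 42.0], 0.29, [0.551, 0.066, 0.102])]
k1.png 4.3667 0.4790754091160428
[[323.  86.]]
bar ([538.6, -250.0, 69.9, 16.5], 158.4, 1849, [0.1186, 0.1207, 0.122])
stand ([538.7, -250.0, 75.8, 75.3], 95.4, 4077, [0.0471, 0.0489, 0.0503])
key [([441.0, 98.0], 0.93, [0.555, -0.342, 0.072]), ([336.0, 90.0], 0.91, [0.528, -0.246, 0.121]), ([309.0, 177.0], 0.6, [0.445, -0.246, 0.039])]
key_tip [([34
[... 667 characters left out ...]
370.0, 134.0], 0.82, [0.55, 0.085, 0.102]), ([447.0, 79.0], 0.76, [0.614, 0.034, 0.091])]
s1.png 6.5333 1.0596876617090465
[[283.  86.]]
blocks ([550.7, 84.0, 35.8, 35.6], 19.4, 960, [0.1099, 0.1116, 0.1129])
flange ([550.8, 83.7, 50.5, 50.4], 62.6, 3074, [0.1006, 0.1024, 0.1124])
mould ([589.4, 25.5, 200.7, 107.9], 104.5, 17726, [0.0776, 0.0791, 0.0806])
screw_a [([285.0, 77.0], 0.66, [0.553, 0.086, 0.102]), ([372.0, 24.0], 0.65, [0.616, 0.03, 0.09]), ([444.0, 90.0], 0.65, [0.585, -0.047, 0.09]), ([566.0, 191.0], 0.6, [0.538, -0.22, 0.049])]
seat_a [([367.0, 29.0], 0.77, [0.611, 0.032, 0.09]), ([293.0, 80.0], 0.72, [0.552, 0.079, 0.102]), ([435.0, 92.0], 0.72, [0.581, -0.041, 0.09])]
6.6833
```

```bash
python3 - <<'E'
from h import *
ky=np.radians(159.0); sy=np.radians(199.4)
K=[0.5387,-0.2500]; S=[0.5508,0.0839]
r.move_ptp([*K,0.24],down(ky)); print(r.read_state()["q"].__repr__())
r.move_linear([*K,0.106],velocity=0.1)
s=r.read_state(); f0=np.array(s["ft_force"]); print("pre",s["clock"],f0.round(2),np.round(s["ee_pos"],4))
r.gripper_close(80); s=r.read_state(); print("grip",s["width"],s["finger_force"],np.round(s["ft_force"],2))
r.move_linear([*K,0.256],velocity=0.12)
s=r.read_state(); print("lift",s["width"],s["finger_force"],np.round(s["ft_force"],2),np.round(s["wrist_torque"],3))
r.move_ptp([*S,0.256],down(sy)); r.move_linear([*S,0.225],velocity=0.1)
s=r.read_state(); print(s["clock"],np.round(s["q"],3),s["width"])
p=shot("wrist"); save(p,"w2.png"); q=shot("scene"); 
cv2.imwrite("pics/sc2.png",cv2.resize(q["color"][130:330,200:440,::-1],None,fx=3,fy=3,interpolation=cv2.INTER_CUBIC))
W=cloud(q)
print("bar(scene)",rect(W,S,0.05,0.208,0.245))
E
```

```text
array([-6.37289465e-01,  2.16261774e-01,  1.55717753e+00,  4.28488250e-05,
        1.36798339e+00, -1.84179330e+00])
pre 10.6333 [-0.8  -0.37  0.86] [ 0.5392 -0.2503  0.1068]
grip 0.1761511165832306 77.8058660030365 [ 0.03 -0.02  1.82]
lift 0.1799578110566551 77.84518718719482 [ 0.32  1.   -2.62] [-0.012  0.007  0.048]
14.4 [-0.067  0.136  1.68  -0.     1.327 -1.975] 0.1736029333398293
bar(scene) ([552.5, 79.3, 69.2, 38.2], 35.0, 616, [0.2114, 0.2279, 0.2427])
```

View pics/sc2.png

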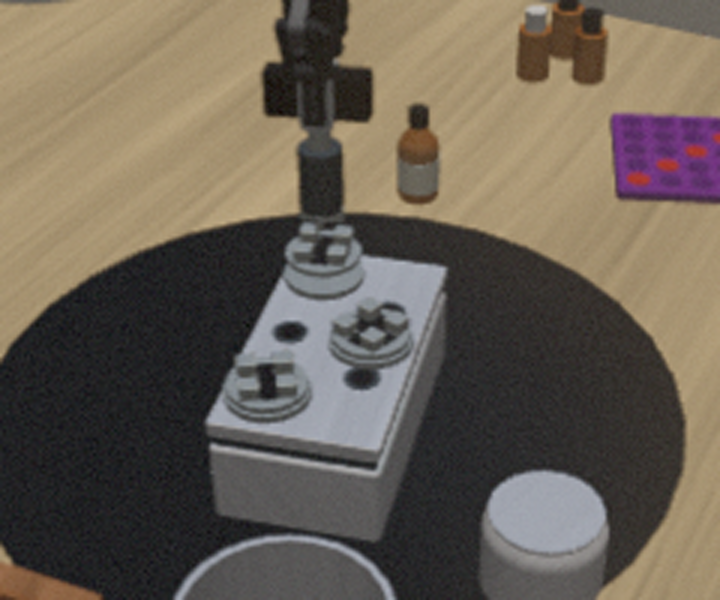

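View pics/w2.png

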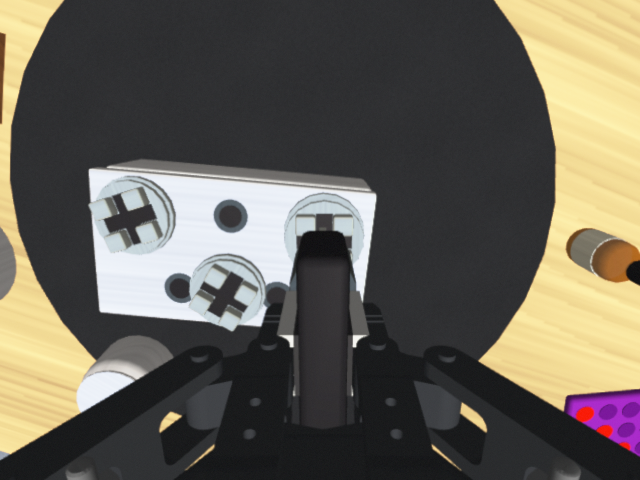

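The loose screw's slot (wrist 323,235) lines up with the bar, and in the scene crop the blade hangs over the head (322,225). Now I insert it with a force guard and start turning.

```bash
python3 - <<'E'
from h import *
sy=np.radians(199.4); S=[0.5508,0.0839]
s=r.read_state(); f0=np.array(s["ft_force"]); t0=np.array(s["wrist_torque"])
ok=True
for z in [0.216,0.212,0.209,0.206,0.204,0.2025]:
    r.move_linear([*S,z],velocity=0.04); s=r.read_state(); f=np.array(s["ft_force"])-f0
    print("ins",z,np.round(s["ee_pos"],4),f.round(1))
    if f[2]>12: ok=False; break
if ok:
    yaw,z=sy,0.2025
    for i in range(5):
        yaw-=0.15; 
        if i>1: z-=0.0006
        r.move_linear([*S,z],down(yaw),velocity=0.001); s=r.read_state()
        print("turn",round(sy-yaw,2),s["clock"],(np.array(s["ft_force"])-f0).round(1),(np.array(s["wrist_torque"])-t0).round(3),s["q"][5])
        if np.abs(np.array(s["ft_force"])-f0).max()>30: break
E
```

```text
ins 0.216 [0.5505 0.084  0.2156] [-0.9 -0.2 -0.9]
ins 0.212 [0.5506 0.0839 0.2116] [-0.   0.6 -1.1]
ins 0.209 [0.5506 0.0839 0.2088] [-1.1  1.1 -0.3]
ins 0.206 [0.5506 0.0839 0.2057] [-0.2 -0.  -1.3]
ins 0.204 [0.5507 0.0839 0.2038] [-1.4  0.5 -0.4]
ins 0.2025 [0.5507 0.0839 0.2024] [-1.3  0.6 -0.8]
turn 0.15 16.425 [-0.4  0.3 -1.4] [ 0.006  0.043 -0.059] -1.828066740783438
turn 0.3 16.725 [-0.6  1.9 -1.5] [ 0.12  -0.061  0.043] -1.6797207810250432
turn 0.45 17.075 [-0.7  1.2 -2. ] [ 0.077 -0.098  0.107] -1.5294155262895748
turn 0.6 17.425 [-0.1  0.  -1.7] [-0.005 -0.082  0.108] -1.3791047079710095
turn 0.75 17.775 [-0.9 -0.2 -2. ] [-0.077 -0.087  0.118] -1.228995243157993
```

```bash
python3 - <<'E'
from h import *
sy=np.radians(199.4); S=[0.5508,0.0839]
f0=np.array([-0.5,0.5,-2.0]) # approximate held-key bias
yaw,z=sy-0.75,0.2025-0.0018
while sy-yaw<3.7:
    d=0.15 if sy-yaw<2.65 else 0.06
    yaw-=d; z-=0.004*d
    r.move_linear([*S,z],down(yaw),velocity=0.004*d/(d/0.45)); s=r.read_state()
    F=np.array(s["ft_force"]); t=s["wrist_torque"][2]
    print(round(sy-yaw,2),round(s["clock"],2),F.round(1),np.round(s["wrist_torque"],3),round(s["q"][5],3),round(s["width"],3))
    if abs(t)>0.55 or np.abs(F).max()>35: break
E
```

```text
0.9 18.12 [ 0.1 -0.9 -3.8] [-0.303 -0.136  0.103] -1.079 0.176
1.05 18.48 [-0.2 -2.1 -3.5] [-0.462  0.001  0.117] -0.929 0.175
1.2 18.82 [-0.4 -1.9 -2.8] [-0.573  0.039  0.102] -0.779 0.176
1.35 19.18 [-0.4 -1.6 -3.3] [-0.722  0.148  0.086] -0.629 0.173
1.5 19.52 [-1.5 -3.9 -2.4] [-0.833  0.303  0.123] -0.479 0.175
1.65 19.88 [-1.8 -4.3 -2.2] [-0.998  0.462  0.01 ] -0.329 0.174
1.8 20.23 [-1.7 -4.8 -2.4] [-1.118  0.591  0.126] -0.179 0.175
1.95 20.57 [-2.8 -4.4 -1.6] [-1.091  0.61   0.102] -0.029 0.179
2.1 20.93 [-3.1 -4.1 -1.9] [-1.094  0.641  0.083] 0.121 0.176
2.25 21.27 [-2.5 -5.6 -1.4] [-1.144  0.697  0.125] 0.271 0.178
2.4 21.62 [-3.1 -4.7 -1.2] [-1.115  0.713  0.149] 0.421 0.178
2.55 21.98 [-4.2 -4.6 -0.9] [-1.021  0.813  0.101] 0.571 0.183
2.7 22.32 [-3.5 -4.  -1. ] [-0.985  0.925  0.094] 0.721 0.176
2.76 22.57 [-5.1 -4.6 -0.6] [-1.08   0.908  0.176] 0.781 0.176
2.82 22.82 [-3.6 -3.2 -0.3] [-1.033  0.907  0.109] 0.841 0.176
2.88 23.07 [-3.7 -3.9 -1.8] [-0.952  0.856  0.149] 0.901 0.179
2.94 23.32 [-3.2 -4.8 -0.8] [-0.945  0.942  0.138] 0.961 0.182
3.0 23.57 [-3.7 -3.3 -1.8] [-0.989  0.926  0.084] 1.021 0.177
3.06 23.82 [-4.3 -4.4 -0.4] [-0.971  0.909  0.087] 1.081 0.174
3.12 24.07 [-3.5 -4.2 -1.4] [-0.912  0.971  0.141] 1.141 0.176
3.18 24.32 [-4.9 -3.7 -0.6] [-0.911  0.962  0.111] 1.201 0.182
3.24 24.57 [-4.2 -4.   0.3] [-0.89   0.952  0.235] 1.261 0.179
3.3 24.82 [-4.8 -3.8  0.3] [-0.913  1.151  0.865] 1.32 0.18
```

```bash
python3 - <<'E'
from h import *
sy=np.radians(199.4); S=[0.5508,0.0839]; z=r.read_state()["ee_pos"][2]
def st(n): 
    s=r.read_state(); print(n,round(s["clock"],2),np.round(s["ee_pos"],4),np.round(s["ft_force"],1),np.round(s["wrist_torque"],3))
r.move_linear([*S,z-0.0001],down(sy-3.34),velocity=0.0004); st("push"); r.sleep(0.3); st("hold")
r.move_linear([*S,z],down(sy-3.12),velocity=0.0003); st("back")
r.move_linear([*S,z+0.006],velocity=0.03); st("up6")
r.move_linear([*S,0.26],velocity=0.1); st("up")
e=down(sy-3.12)
r.move_ptp([0.42,0.02,0.30],down(0.3)); st("look")
p=shot("wrist"); save(p,"w3.png"); W=cloud(p)
for c in [(0.5508,.0839),(0.584,-.043),(0.616,.034)]: 
    m=np.hypot(W[...,0]-c[0],W[...,1]-c[1])<0.02; Z=W[...,2][m]; print(c,np.nanpercentile(Z,[50,80,90,95,98]).round(4))
q=shot("scene"); cv2.imwrite("pics/sc3.png",cv2.resize(q["color"][130:330,150:390,::-1],None,fx=3,fy=3,interpolation=cv2.INTER_CUBIC))
E
```

```text
push 25.07 [0.55   0.0841 0.1905] [-4.4 -3.9  0.7] [-0.893  1.105  1.364]
hold 25.38 [0.55   0.0841 0.1905] [-4.6 -3.2  0.8] [-0.891  1.143  1.301]
back 25.74 [0.5507 0.0843 0.1905] [-2.1 -0.3 -1.8] [-0.428  0.483  0.055]
up6 26.09 [0.5516 0.0841 0.1975] [-2.  -1.1 -0. ] [-0.118  0.305  0.026]
up 26.88 [0.5504 0.0839 0.2592] [-0.3 -1.2 -2.4] [ 0.026 -0.03  -0.007]
look 27.52 [0.42   0.02   0.2996] [-0.   0.  -2.5] [-0.042 -0.025  0.003]
(0.5508, 0.0839) [0.0913 0.0998 0.1004 0.1007 0.1011]
(0.584, -0.043) [0.0915 0.0999 0.1005 0.1009 0.1013]
(0.616, 0.034) nan
  return np.nanmean(a, axis, out=out, keepdims=keepdims)
```

View pics/sc3.png

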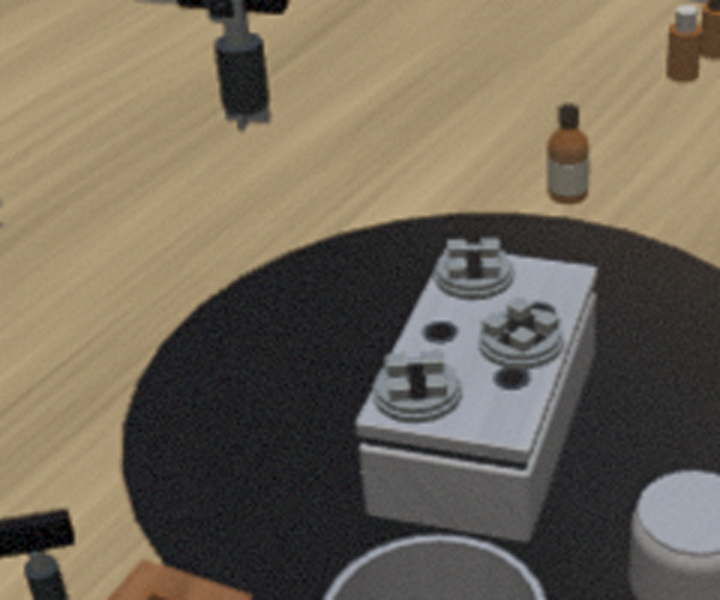

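View pics/w3.png

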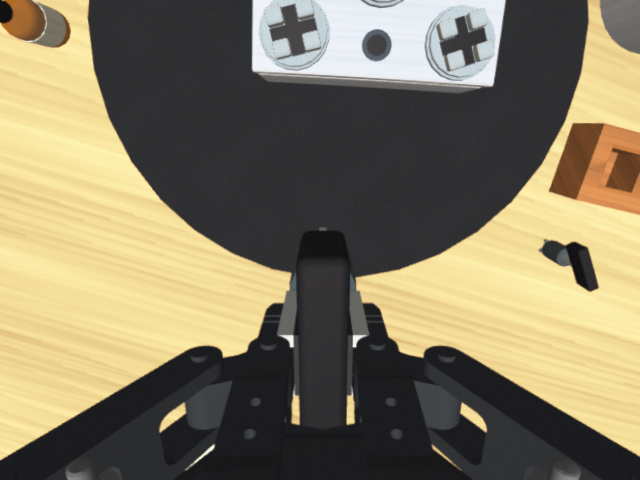

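Screw is home: its top matches the neighbouring one within 0.1 mm, and the torque reached 1.3 N m at the stop. Before returning the key I check whether it tilted in the grip.

```bash
cat >> h.py <<'E'
def tilt():
    s=r.read_state(); e=np.array(s["ee_pos"]); p=shot("scene"); W=cloud(p)
    m=(np.hypot(W[...,0]-e[0],W[...,1]-e[1])<0.04)&(W[...,2]>e[2]-0.081)&(W[...,2]<e[2]-0.045)
    P=W[m]; 
    from scipy.optimize import least_squares
    zc=e[2]-0.063
    g=lambda a: np.hypot(P[:,0]-a[0]-a[2]*(P[:,2]-zc),P[:,1]-a[1]-a[3]*(P[:,2]-zc))-0.0155
    a=least_squares(g,[e[0],e[1],0,0],loss="soft_l1",f_scale=0.001).x
    tip=a[:2]+a[2:]*(e[2]-0.098-zc)
    print("n",len(P),"barrel c-e mm",((a[:2]-e[:2])*1e3).round(1),"slope deg",np.degrees(a[2:]).round(1),"tip-e mm",((tip-e[:2])*1e3).round(1))
    return p,P,a
E
python3 - <<'E'
from h import *
tilt(); tilt()
r.move_ptp([0.50,-0.15,0.26],down(np.radians(-21))); s=r.read_state(); print(s["clock"],s["q"][5]); tilt(); p,_,_=tilt()
e=np.array(s["ee_pos"]); x=project(p,[e+[0,0,-.098],e+[0,0,-.04]]); print(x)
im=p["color"][:,:,::-1].copy(); cv2.line(im,*[tuple(map(int,v.round())) for v in x],(0,0,255),1)
c=x.mean(0).astype(int); cv2.imwrite("pics/t4.png",cv2.resize(im[c[1]-60:c[1]+60,c[0]-60:c[0]+60],None,fx=5,fy=5))
E
```

```text
n 283 barrel c-e mm [1.  1.1] slope deg [-0.1 -0.7] tip-e mm [1.1 1.5]
n 283 barrel c-e mm [1.  0.8] slope deg [-1.   0.2] tip-e mm [1.6 0.7]
28.5167 1.4134331212772175
n 344 barrel c-e mm [0.7 0.8] slope deg [ 0.  -0.5] tip-e mm [0.7 1.1]
n 340 barrel c-e mm [0.8 0.7] slope deg [-0.5 -0.5] tip-e mm [1.1 1. ]
[[212.23578812 245.20656804]
 [207.00164294 216.78026463]]
```

View pics/t4.png

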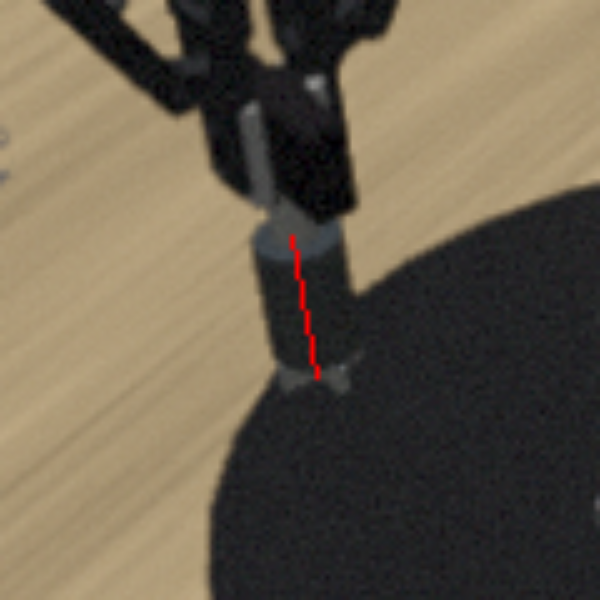

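The key hangs straight: tilt is under 1°, and the red predicted axis runs down the middle of the barrel to the blade at (316,380). Back into the stand.

```bash
python3 - <<'E'
from h import *
K=[0.5387,-0.2500]; y=down(np.radians(-21))
r.move_ptp([*K,0.20],y); r.move_linear([*K,0.153],velocity=0.08); s=r.read_state(); f0=np.array(s["ft_force"]); print(s["clock"])
ok=True
for z in [0.147,0.141,0.135,0.127,0.119,0.112,0.1095,0.108,0.107,0.106,0.105]:
    r.move_linear([*K,z],velocity=0.05); s=r.read_state(); f=np.array(s["ft_force"])-f0; print(z,np.round(s["ee_pos"],4),f.round(1))
    if f[2]>6 or np.abs(f).max()>15: ok=z<0.1115; break
if ok:
    r.let_go(); s=r.read_state(); print("open",s["width"],s["clock"])
    e=s["ee_pos"]; r.move_linear([e[0],e[1],0.24],velocity=0.12)
    r.move_ptp([0.43,-0.20,0.33],down(0.3)); print(r.read_state()["clock"])
    p=shot("wrist"); W=cloud(p); print("bar",rect(W,K,0.06,0.105,0.14)); print("stand",rect(W,K,0.07,0.044,0.058))
    m=(np.hypot(W[...,0]-.551,W[...,1]-.084)<.018); print("screw",np.nanpercentile(W[...,2][m],[50,90]) if m.any() else None)
    q=shot("scene"); cv2.imwrite("pics/end.png",cv2.resize(q["color"][150:450,120:440,::-1],None,fx=2,fy=2))
E
```

```text
29.9167
0.147 [ 0.5386 -0.2499  0.1468] [ 0.7  0.7 -2. ]
0.141 [ 0.5384 -0.2498  0.1404] [ 0.3  0.5 -0.9]
0.135 [ 0.5384 -0.2498  0.1344] [-0.8  0.2 -2.2]
0.127 [ 0.5383 -0.2497  0.1263] [-0.6  0.2 -1.1]
0.119 [ 0.5384 -0.2497  0.1184] [-0.1 -0.3 -1.7]
0.112 [ 0.5384 -0.2498  0.1114] [ 0.8 -0.  -1.3]
0.1095 [ 0.5386 -0.2499  0.1094] [-0.7  0.1 -0.7]
0.108 [ 0.5386 -0.25    0.1079] [ 0.   0.2 -0.6]
0.107 [ 0.5387 -0.25    0.1069] [ 0.9  0.6 -1.6]
0.106 [ 0.5389 -0.2502  0.1063] [ 0.6 -0.3  0.5]
0.105 [ 0.5391 -0.2503  0.1061] [-1.4  1.6  5.6]
open 1.0036937714846608 33.5583
35.5583
bar ([541.1, -250.3, 70.0, 16.5], 159.2, 1965, [0.1117, 0.1206, 0.1221])
stand ([538.5, -250.3, 75.6, 75.0], 95.3, 3642, [0.0471, 0.049, 0.0504])
screw None
```

View pics/end.png

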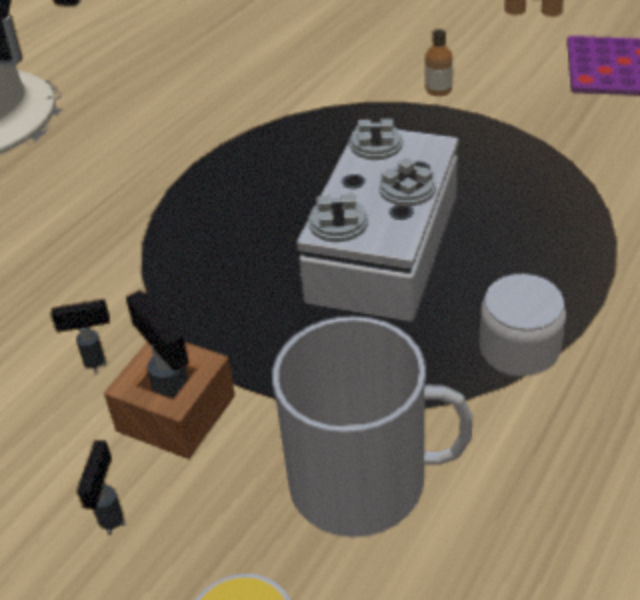

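The key stands upright in the stand at (165,355) with its bar at its original height. All three screws sit level, and the bottle, tin and pitcher have not moved.

```bash
python3 -c "
from workcell import r
print(r.sign_off())"
```

```text
the job is handed in; nothing more can be done
None
```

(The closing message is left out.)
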